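Post the sample cassette into the collection box

TASK

Post the flat yellow sample cassette through the slot of the collection box: lay it lengthwise on the little shelf in front of the slot and push it in from behind until it has dropped right inside and lies flat on the bottom of the box. Leave the other things on the table where they are.

Things in the scene. Friction and masses are not known exactly. Their poses are not given: they have to be found in the camera images.
- cassette_mid (a point): centre (half-way up) of the loose sample cassette: a flat rigid yellow box with a white label on top, 110 mm long (its x), 54 mm wide (its y), 14 mm thick (its z), about 60 g. It starts lying flat on the table, label up, to the right of the collection box; its two ends are alike and either may go first.
- drop_box: collection box, grey, blue front, white lid, fixed to the table. Origin on the table below the outer face of the blue front panel, mid-width; x points level into the box, z up. It reaches from x = -16 to 155 mm, is 110 mm wide, 99 mm high, closed but for the slot in its front. Inner floor 8 mm above the table; room inside x = -12 to 149 mm, 96 mm wide.
- slot (a point): middle of the slot's lower edge, in the plane of the blue front panel's outer face, 45 mm above the table; axes as the box's. The slot is level, 62 mm wide (y) and 20 mm high (45 to 65 mm above the table); the panel is 4 mm thick. Nothing springs back or latches.
- shelf_edge (a point): middle of the inner edge of the level aluminium shelf before the slot, top 45 mm above the table, 12 mm short of the panel's face; axes as the box's. The shelf is 96 mm wide and runs 93 mm from here to -x. Once its rear end is pushed past this edge the cassette drops in. Two blue guide cheeks, 14 mm high, on the shelf's last 15 mm and up to the slot narrow to about its width.
- tape_roll_mid (a point): bystander, centre of the roll of beige tape lying flat, 96 mm across, 25 mm high, at the left; not to be moved
- glass_tall_mid (a point): bystander, centre of the tall clear drinking glass, 61 mm across, 142 mm high, at the right; not to be moved
- glass_beaker_mid (a point): bystander, centre of the wide clear glass, 75 mm across, 83 mm high, near right; not to be moved
- petri_dish_mid (a point): bystander, centre of the round clear dish with dark fish eggs, 58 mm across, 12 mm high, near left; not to be moved
Things that resemble listed ones, but are neither listed nor needed, are in the scene too. There is more than one size of the part that bears cassette_mid; the job needs the largest.

How it is judged:
By the outcome, as a careful person would: the job done as asked, in the order asked, and still so for the second after the job is handed in, with the robot touching nothing.
It also fails if it takes over 51 s, if anything falls off the work surface, if the arm or the gripper's body presses on something with over 40 N, if the wrist force passes 120 N, or if a joint passes its speed limit or range.

ROBOT

A 6-joint arm with a two-finger parallel gripper is mounted at the origin on a cart in front of the work surface, level with it; the furniture and walls round the work are solid. World frame = base frame: x ahead of the robot, y to its left, z up, the work surface at z = 0. Lengths are in m, angles in degrees, forces in N, time in s.
With the tool pointing down it reaches from about 0.375 to 0.9 m from the base axis. Payload 3.1 kg.
Tool frame: the origin (TCP) lies between the finger pads; the fingertips stand bot.tip_extent ahead of it and the grasp point (between the pads) lies 2 mm behind it (bot.tip_extent is the distance from the TCP to the fingertips, in m); z points along the fingers, y is the direction in which the jaws open and shut (so a half turn about z gives the same grasp; the last joint's range is limited). The gripper opens to 87 mm and grips with 3 to 60 N. Pads are 19 mm wide; open, the fingers measure 117 mm over their backs; the gripper's body (75 mm by 190 mm) begins 51 mm behind the grasp point.
Start: joints at [59.616, 30.224, 82.088, -0, 67.689, -10.227], TCP at [0.215, 0.587, 0.24] pointing down, gripper open.
Joint ranges: [-176.69, 176.69], [-43.24, 126.21], [12.49, 139.97], [-82, 262], [0, 151.66], [-163.58, 163.58]. Speed limits (degrees/s): [159.86, 159.86, 180, 180, 180, 180].

INTERFACE

Orientations are given as a 3x3 rotation matrix whose columns are the frame's x, y, z axes.
In Python, from rig import bot, imaging, recognise, masks_of, mark_of gives the robot as it stands.
- The arm moves only by the tool send_rows, never from a script. Its argument "plan" is a list that holds one entry, the list of rows, each a list of 5 numbers: the shift along the world's x, y, z normalised to -1 to 1, where 1 is 0.03 m, then the turn about the world's z normalised to -1 to 1, where 1 is 0.1 rad, then the closure, from -1 (fully open) to 1 (shut). A call has 1 to 20 rows; each row shifts and turns the commanded pose from where the row before left it; what a row does not reach is not made up. A row lasts 1/10 s, in which the tool goes at most 50 mm and 8.59 degrees, less where a joint would pass 70% of its speed; a pose out of reach is approached as far as the arm can. A call with a number of a shift or a turn outside -1 to 1 is refused whole. A call with a gripper value outside its range is refused whole. The fingers move at their own pace and stop on an object; the grip force is fixed at half the most. Time passes only in rows, so rows that do not move let the fingers close. It gives the time, the measured TCP pose, the force and the opening at its end, in the units of the state.
- bot.read_state(): the state, without advancing time (a new reading comes with each control period).
- imaging.capture(name): name is "scene" or "top" or "wrist"; returns a dict with "img" (480x640x3 uint8, blue, green, red), "mtx" (3x3 intrinsics, pixels), "distortion" ([k1, k2, p1, p2, k3] as OpenCV has them; the pictures are not rectified), "pose" (4x4, takes a point from camera to world coordinates); the wrist camera has in their place "T_tool_cam" (4x4, takes a point from camera to tool coordinates, whose origin is the TCP and whose axes are the flange's). Camera axes: x right, y down, z forward; pixel columns grow to the right and rows downward; lengths in m; the calibration is good to about 2 mm. A picture is of the moment at which its call begins: read the wrist's pose just before it. There is no depth.
- bot.hand_in(): hands the job in, once; it reports no verdict.
Trained networks look in the newest picture that a camera, given by its name, has taken for a name from the list of things; names that differ only in an ending like _2 or _b are one class to them, and where a whole thing is asked for, a point or a joint stands for the part that bears it (a point fixed in the world has none). Each returns a list of dicts, best first, with "conf" (0 to 1); they miss things now and then, are a little off and sometimes report something else, mostly with a low value. They report only what shows in the picture. A call takes as long as a camera call. They do not tell look-alikes from the thing itself.
- recognise(camera, target): "at" ([x, y, z] in m, in world coordinates, good to about 4 mm: the middle of the surface that is visible of it).
- masks_of(camera, target): "region" (480x640 bool, what is visible of it).
- mark_of(camera, target): "at" ([x, y, z] in m, in world coordinates, good to about 4 mm: a listed point, or the origin of a listed thing).
The state is a dict: "time_s": time; "joint_positions": joint angles; "qvel": joint speeds; "tau": joint torques, N m; "position": TCP position; "tcp_rot": TCP orientation; "force": force on the tool from outside, world axes, zero at the start; "moment": the same for the moment, N m; "opening": opening from 0.0 (shut) to 1.0 (fully open).
Only numpy, scipy, OpenCV 4.12 (cv2) and the standard library are available. Lean on these libraries where they do the work, as an engineer would, in place of code of your own. Each camera call takes 0.05 s, during which the arm holds its last target.

## Working session

There is one attempt and no reset: what is moved stays moved. The work goes in short steps, Python scripts to look and compute and a tool call to move; the robot and the scene stay as the last step left them, time stands still between calls to the robot, and variables do not carry over. Pictures are saved under pics/ and viewed, and the job is handed in when it is done.

Besides the shell and the picture viewer there is one more tool, called after "Request:" by a JSON object that holds its "fn" and its "kwargs", one argument or row to a line. send_rows: Moves the arm, as the interface text tells. Its arguments: {"type":"object","properties":{"plan":{"type":"array"}},"required":["plan"]}

```bash
ls; mkdir -p pics; python3 - <<'E'
from rig import bot, imaging, recognise, masks_of, mark_of
import cv2
s=bot.read_state(); print({k:s[k] for k in('time_s','position','opening','force')}, s['tcp_rot'], bot.tip_extent)
for c in("scene","top"):
    d=imaging.capture(c); cv2.imwrite(f"pics/{c}0.png",d["img"])
    for n in("cassette_mid","drop_box","slot","shelf_edge","tape_roll_mid","glass_tall_mid","glass_beaker_mid","petri_dish_mid"):
        print(c,n,[(round(r["conf"],2),[round(float(x),3) for x in r["at"]]) for r in mark_of(c,n)])
print(bot.read_state()['time_s'])
E
```

```text
pics
{'time_s': 0.0, 'position': array([0.21497517, 0.58613511, 0.23858761]), 'opening': 0.9983209805888718, 'force': array([ 0.17720602, -0.53479767, -0.29833162])} [[-9.38768725e-01  3.44546378e-01 -1.03655180e-03]
 [ 3.44547764e-01  9.38767021e-01 -1.82194231e-03]
 [ 3.45337024e-04 -2.06752406e-03 -9.99997803e-01]] 0.017
scene cassette_mid [(0.93, [0.544, -0.218, 0.009]), (0.72, [0.552, -0.092, 0.002]), (0.48, [0.661, -0.3, 0.004])]
scene drop_box [(0.79, [0.635, 0.112, -0.001]), (0.58, [0.405, 0.177, 0.006]), (0.33, [0.622, 0.117, 0.046])]
scene slot []
scene shelf_edge [(0.59, [0.622, 0.115, 0.051]), (0.31, [0.396, -0.391, 0.038])]
scene tape_roll_mid [(0.87, [0.475, 0.412, 0.014]), (0.66, [0.633, 0.117, 0.043])]
scene glass_tall_mid []
scene glass_beaker_mid [(0.67, [0.397, -0.388, 0.04])]
scene petri_dish_mid [(0.79, [0.407, 0.176, 0.006])]
top cassette_mid [(0.83, [0.553, -0.097, 0.005]), (0.81, [0.661, -0.305, 0.005]), (0.63, [0.54, -0.221, 0.006])]
top drop_box [(0.78, [0.637, 0.112, 0.001])]
top slot [(0.69, [0.634, 0.114, 0.043])]
top shelf_edge [(0.96, [0.624, 0.117, 0.044])]
top tape_roll_mid [(0.82, [0.478, 0.418, 0.013]), (0.48, [0.519, -0.419, 0.071])]
top glass_tall_mid [(0.6, [0.517, -0.419, 0.073])]
top glass_beaker_mid [(0.74, [0.397, -0.384, 0.041])]
top petri_dish_mid [(0.87, [0.407, 0.173, 0.006]), (0.67, [0.52, -0.422, 0.07])]
0.9
```

View pics/scene0.png

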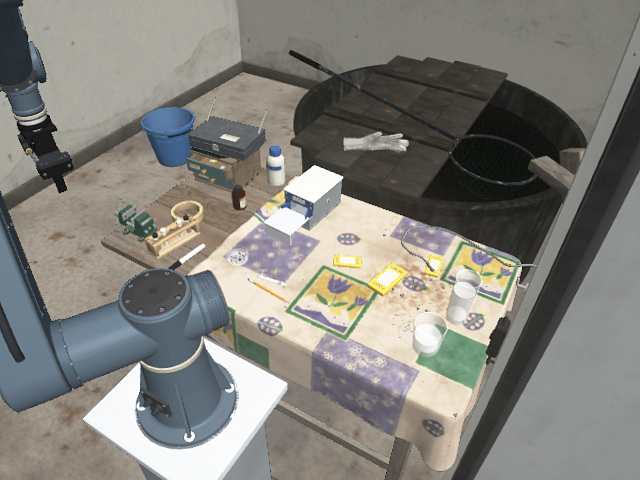

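View pics/top0.png

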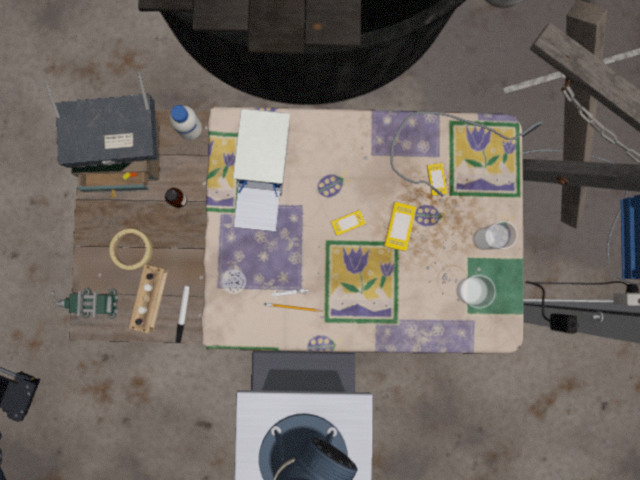

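Three yellow cassettes show in the top view: (349,223), (400,226) and (436,180). The one at (400,226) looks largest. Next I'll measure all three and the box's yaw.

```bash
cat > h.py <<'E'
import numpy as np, cv2
def unproj(d,px,z,T=None):
    T=d["pose"] if T is None else T
    px=np.asarray(px,float).reshape(-1,1,2)
    u=cv2.undistortPoints(px,d["mtx"],np.array(d["distortion"]))[:,0]
    r=np.c_[u,np.ones(len(u))]@T[:3,:3].T
    o=T[:3,3]; return o+r*((z-o[2])/r[:,2])[:,None]
def proj(d,P,T=None):
    T=np.linalg.inv(d["pose"] if T is None else T)
    r,_=cv2.Rodrigues(T[:3,:3]); return cv2.projectPoints(np.asarray(P,float).reshape(-1,1,3),r,T[:3,3],d["mtx"],np.array(d["distortion"]))[0][:,0]
def rect(P):
    (c,s,a)=cv2.minAreaRect((P[:,:2]*1000).astype(np.float32)); 
    if s[0]<s[1]: s=(s[1],s[0]); a+=90
    return np.round(c,1),np.round(s,1),round((a+90)%180-90,1)
E
python3 - <<'E'
from rig import bot, imaging, recognise, masks_of, mark_of
from h import *
for c in("top","scene"):
    d=imaging.capture(c)
    for r in masks_of(c,"cassette_mid"):
        m=r["region"]; n=cv2.findContours(m.astype(np.uint8),0,1)[0]
        if not n: continue
        k=max(n,key=cv2.contourArea)[:,0]
        print(c,round(r["conf"],2),k.mean(0),rect(unproj(d,k,.012)))
    if c=="top":
        img=d["img"]
        cv2.imwrite("pics/crop_top.png",cv2.resize(img[90:270,200:470],None,fx=2.9,fy=2.9,interpolation=cv2.INTER_CUBIC))
        for b in masks_of(c,"drop_box")[:1]:
            k=max(cv2.findContours(b["region"].astype(np.uint8),0,1)[0],key=cv2.contourArea)[:,0]; print(b["conf"],rect(unproj(d,k,.099)))
    else: cv2.imwrite("pics/crop_sc.png",cv2.resize(d["img"][150:310,220:480],None,fx=3,fy=3,interpolation=cv2.INTER_CUBIC))
E
```

```text
top 0.9 [437.05405405 176.60810811] (array([ 661.7, -305.4]), array([72.2, 38.2]), 9.4)
top 0.86 [347.79518072 222.44578313] (array([551.1, -95.8]), array([76. , 39.1]), -66.1)
top 0.78 [399.28461538 226.42307692] (array([ 544.7, -217. ]), array([111.6,  57.6]), -12.9)
top 0.66 [260.18867925 168.95597484] (array([674.2, 116.7]), array([290.9, 123.5]), -4.5)
0.94 (array([657.6, 110.8]), array([269. , 113.9]), -4.2)
scene 0.87 [346.40909091 260.83333333] (array([549.1, -92. ]), array([74.7, 43.4]), -58.6)
scene 0.69 [433.89705882 265.86764706] (array([ 657.4, -306.5]), array([84.1, 39.8]), 10.9)
scene 0.66 [387.15909091 278.71590909] (array([ 546., -218.]), array([123.4,  61.3]), -12.4)
```

View pics/crop_top.png

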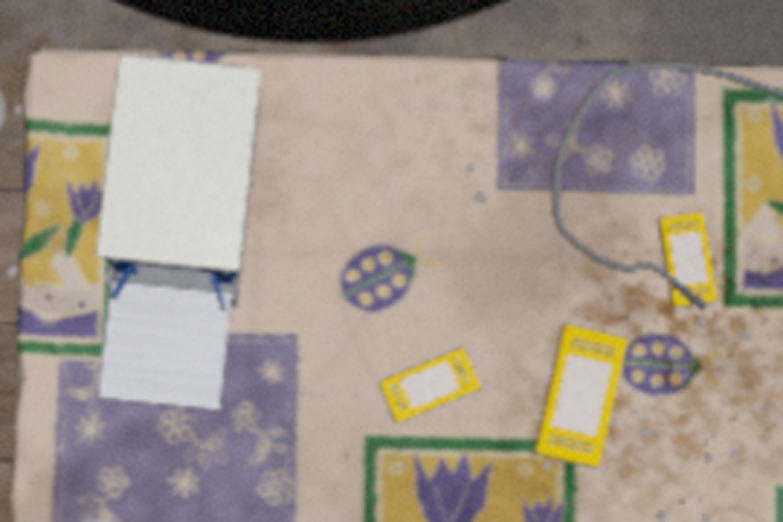

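View pics/crop_sc.png

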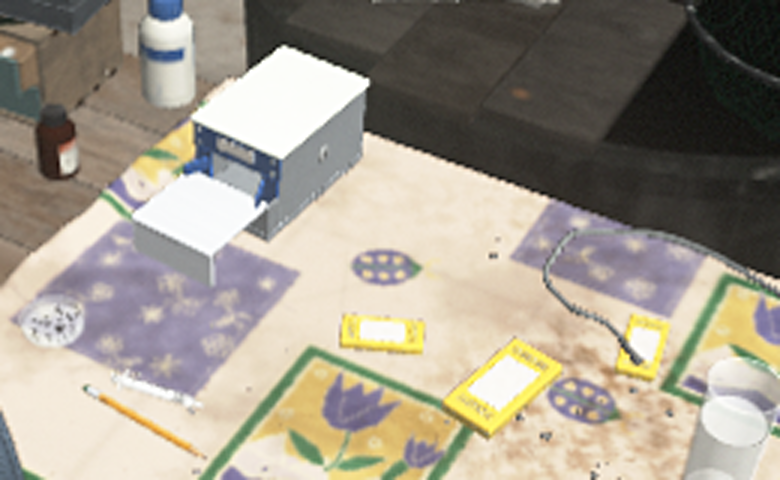

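```bash
python3 - <<'E'
from rig import bot, imaging
from h import *
d=imaging.capture("top")
f=lambda P:np.array(P)/2.9-.35+[200,90]
lid=unproj(d,f([(105,262),(240,270),(260,68),(118,55)]),.099)
sh=unproj(d,f([(100,398),(220,408)]),.045)
print(lid.round(4),sh.round(4))
a=lambda v:np.degrees(np.arctan2(v[1],v[0])).round(2)
print([a(lid[3]-lid[0]),a(lid[2]-lid[1])],a(lid[0]-lid[1])-90,a(lid[3]-lid[2])-90,a(sh[0]-sh[1])-90)
print("nearmid lid",lid[:2].mean(0),"far",lid[2:].mean(0),"shelf near mid",sh.mean(0))
w=imaging.capture("wrist"); print(w["T_tool_cam"].round(3),w["mtx"].round(0))
E
```

```text
[[0.6316 0.1614 0.099 ]
 [0.6275 0.058  0.099 ]
 [0.7859 0.0461 0.099 ]
 [0.794  0.1563 0.099 ]] [[0.532  0.1686 0.045 ]
 [0.5259 0.0733 0.045 ]]
[np.float64(-1.81), np.float64(-4.28)] -2.299999999999997 -4.209999999999994 -3.6599999999999966
nearmid lid [0.62953459 0.10968669 0.099     ] far [0.78993117 0.10119854 0.099     ] shelf near mid [0.5289631  0.12097072 0.045     ]
[[ 0.001 -0.967 -0.254  0.069]
 [ 1.     0.001 -0.    -0.001]
 [ 0.001 -0.254  0.967 -0.145]
 [ 0.     0.     0.     1.   ]] [[385.   0. 320.]
 [  0. 385. 236.]
 [  0.   0.   1.]]
```

Request:
{"fn": "send_rows", "kwargs": {
  "plan": [
    [[0.56, -0.93, 0.04, 0.17, -1], [0.56, -0.93, 0.04, 0.17, -1], [0.56, -0.93, 0.04, 0.17, -1], [0.56, -0.93, 0.04, 0.17, -1], [0.56, -0.93, 0.04, 0.17, -1], [0.56, -0.93, 0.04, 0.17, -1], [0.56, -0.93, 0.04, 0.17, -1], [0.56, -0.93, 0.04, 0.17, -1], [0.56, -0.93, 0.04, 0.17, -1], [0.56, -0.93, 0.04, 0.17, -1], [0.56, -0.93, 0.04, 0.17, -1], [0.56, -0.93, 0.04, 0.17, -1], [0.56, -0.93, 0.04, 0.17, -1], [0.56, -0.93, 0.04, 0.17, -1], [0.56, -0.93, 0.04, 0.17, -1], [0.56, -0.93, 0.04, 0.17, -1], [0.56, -0.93, 0.04, 0.17, -1], [0, 0, 0, 0, -1], [0, 0, 0, 0, -1], [0, 0, 0, 0, -1]]
  ]
}}

```text
time_s: 3.25
position: [0.5002, 0.113, 0.2598]
tcp_rot: [[-0.998, 0.062, -0.001], [0.062, 0.998, 0.0], [0.001, 0.0, -1.0]]
force: [-0.3, -0.7, 0.3]
opening: 0.996
```

```bash
cat >> h.py <<'E'
def wristT(s,d):
    T=np.eye(4); T[:3,:3]=s["tcp_rot"]; T[:3,3]=s["position"]; return T@d["T_tool_cam"]
E
python3 - <<'E'
from rig import bot, imaging, mark_of
from h import *
s=bot.read_state(); d=imaging.capture("wrist"); cv2.imwrite("pics/w1.png",d["img"])
R=s["tcp_rot"]; print(s["time_s"],s["position"],np.degrees(np.arctan2(R[1,1],R[0,1])))
for n in("slot","shelf_edge","drop_box"):
    print(n,[(round(r["conf"],2),np.round(r["at"],4)) for r in mark_of("wrist",n)])
np.save("w1T.npy",wristT(s,d))
E
```

```text
3.25 [0.5001696  0.1129989  0.25982831] 86.42000922468989
slot [(0.64, array([0.6352, 0.1124, 0.0465]))]
shelf_edge [(0.97, array([0.6232, 0.117 , 0.0487]))]
drop_box [(0.73, array([0.6327, 0.1176, 0.0015]))]
```

View pics/w1.png

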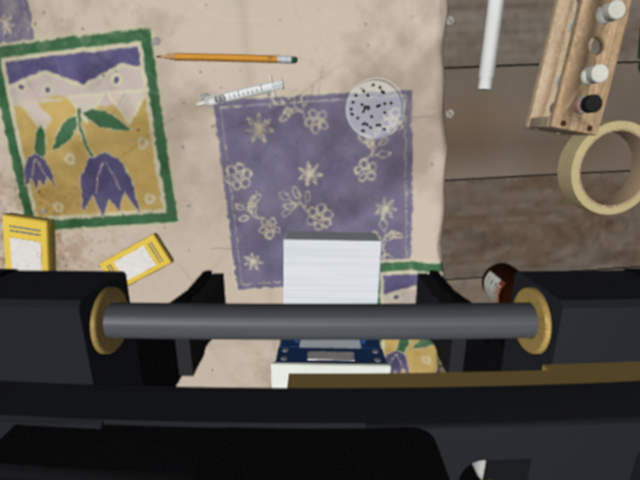

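```bash
python3 - <<'E'
from rig import bot, imaging
from h import *
d=imaging.capture("wrist"); im=d["img"]; T=np.load("w1T.npy")
cv2.imwrite("pics/w1c.png",cv2.resize(im[225:395,255:405],None,fx=4,fy=3.5,interpolation=cv2.INTER_CUBIC))
P=unproj(d,[(283,240),(380,240),(283,303),(380,303)],.045,T); print(P.round(4))
E
```

```text
[[0.5263 0.0747 0.045 ]
 [0.5321 0.1685 0.045 ]
 [0.5923 0.0689 0.045 ]
 [0.5984 0.1672 0.045 ]]
```

View pics/w1c.png

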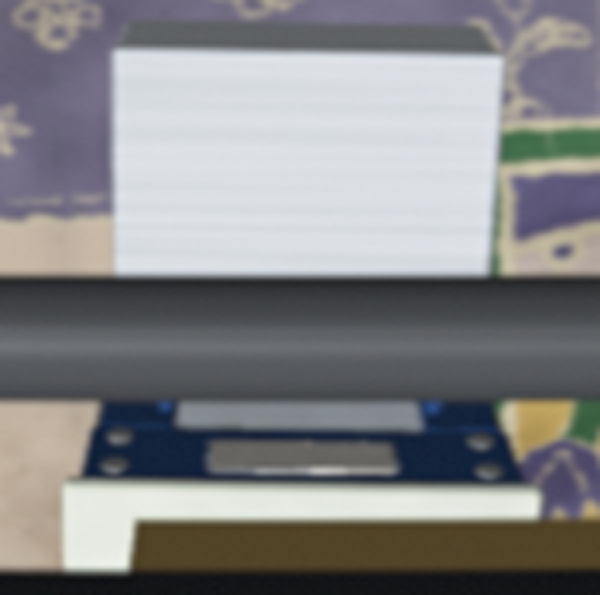

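```bash
python3 - <<'E'
from rig import bot, imaging
from h import *
d=imaging.capture("wrist"); T=np.load("w1T.npy")
f=lambda P:np.array(P,float)/[4,3.5]+[255-.4,225-.4]
P=unproj(d,f([(114,48),(503,55),(116,275),(492,275)]),.045,T); print(P.round(4))
a=lambda v:np.degrees(np.arctan2(v[1],v[0])).round(2)
print(a(P[1]-P[0])-90,a(P[2]-P[0]),a(P[3]-P[1]))
Q=unproj(d,f([(178,430),(422,432)]),.065,T);print(Q.round(4),a(Q[1]-Q[0])-90)
L=unproj(d,f([(64,481),(541,489)]),.099,T);print(L.round(4),a(L[1]-L[0])-90)
E
```

```text
[[0.5246 0.0749 0.045 ]
 [0.5324 0.1689 0.045 ]
 [0.5925 0.0695 0.045 ]
 [0.5984 0.1647 0.045 ]]
-4.75 -4.56 -3.59
[[0.6321 0.0833 0.065 ]
 [0.6365 0.1437 0.065 ]] -4.189999999999998
[[0.6254 0.0597 0.099 ]
 [0.6345 0.1675 0.099 ]] -4.859999999999999
```

Request:
{"fn": "send_rows", "kwargs": {
  "plan": [
    [[0.058, -0.835, -0.36, -0.125, -1], [0.058, -0.835, -0.36, -0.125, -1], [0.058, -0.835, -0.36, -0.125, -1], [0.058, -0.835, -0.36, -0.125, -1], [0.058, -0.835, -0.36, -0.125, -1], [0.058, -0.835, -0.36, -0.125, -1], [0.058, -0.835, -0.36, -0.125, -1], [0.058, -0.835, -0.36, -0.125, -1], [0.058, -0.835, -0.36, -0.125, -1], [0.058, -0.835, -0.36, -0.125, -1], [0.058, -0.835, -0.36, -0.125, -1], [0.058, -0.835, -0.36, -0.125, -1], [0.058, -0.835, -0.36, -0.125, -1], [0, 0, 0, 0, -1], [0, 0, 0, 0, -1]]
  ]
}}

```text
time_s: 5.05
position: [0.5233, -0.213, 0.1193]
tcp_rot: [[-0.975, 0.224, -0.001], [0.224, 0.975, 0.001], [0.001, 0.001, -1.0]]
force: [-0.2, -0.2, 0.1]
opening: 0.998
```

```bash
python3 - <<'E'
from rig import bot, imaging, mark_of
from h import *
s=bot.read_state(); d=imaging.capture("wrist"); im=d["img"].copy()
R=s["tcp_rot"]; print(s["time_s"],s["position"],np.degrees(np.arctan2(R[1,1],R[0,1])))
a=np.radians(-12.9); ex=np.array([np.cos(a),np.sin(a),0]); ey=np.array([-np.sin(a),np.cos(a),0]); c=np.array([.5445,-.2175,.014])
q=proj(d,[c+sx*.055*ex+sy*.027*ey for sx,sy in((-1,-1),(-1,1),(1,1),(1,-1))],wristT(s,d))
print(q.round(0))
cv2.polylines(im,[q.astype(np.int32)],True,(0,0,255),1)
cv2.imwrite("pics/w2.png",im)
E
```

```text
5.05 [ 0.52328441 -0.21297469  0.11927649] 77.04659574745239
[[280. 193.]
 [363. 193.]
 [359. 343.]
 [284. 343.]]
```

View pics/w2.png

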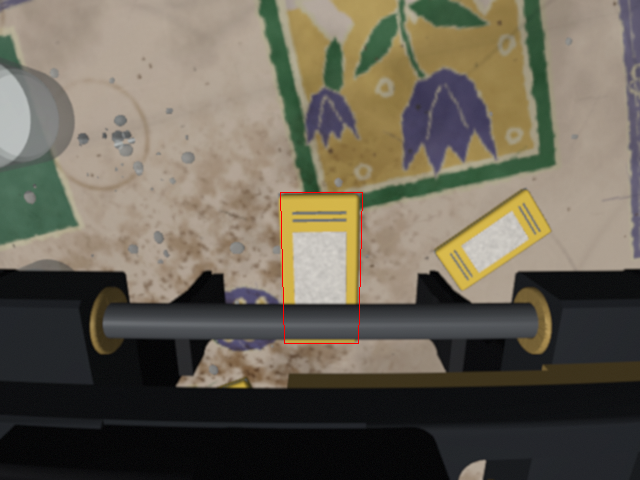

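The overlay of the predicted outline matches the cassette, with its near corners at (280,193) and (361,193). Its 110 × 54 mm size confirms it is the largest one. Next I'll descend and grip.

Request:
{"fn": "send_rows", "kwargs": {
  "plan": [
    [[0, 0, -0.9, 0, -1], [0, 0, -0.9, 0, -1], [0, 0, -0.8, 0, -1], [0, 0, -0.4, 0, -1], [0, 0, -0.28, 0, -1], [0, 0, 0, 0, -1], [0, 0, 0, 0, 1], [0, 0, 0, 0, 1], [0, 0, 0, 0, 1], [0, 0, 0, 0, 1], [0, 0, 0, 0, 1], [0, 0, 0, 0, 1], [0, 0, 0, 0, 1], [0, 0, 0, 0, 1]]
  ]
}}

```text
time_s: 6.5
position: [0.5237, -0.2134, 0.0215]
tcp_rot: [[-0.975, 0.223, 0.0], [0.223, 0.975, -0.0], [-0.0, -0.0, -1.0]]
force: [-1.0, 0.9, 4.1]
opening: 0.617
```

Request:
{"fn": "send_rows", "kwargs": {
  "plan": [
    [[0, 0, 0.9, 0, 1], [0, 0, 0.9, 0, 1], [0, 0, 0.9, 0, 1], [0, 0, 0.9, 0, 1], [0.04, 0.796, 0, 0.107, 1], [0.04, 0.796, 0, 0.107, 1], [0.04, 0.796, 0, 0.107, 1], [0.04, 0.796, 0, 0.107, 1], [0.04, 0.796, 0, 0.107, 1], [0.04, 0.796, 0, 0.107, 1], [0.04, 0.796, 0, 0.107, 1], [0.04, 0.796, 0, 0.107, 1], [0.04, 0.796, 0, 0.107, 1], [0.04, 0.796, 0, 0.107, 1], [0.04, 0.796, 0, 0.107, 1], [0.04, 0.796, 0, 0.107, 1], [0.04, 0.796, 0, 0.107, 1], [0.04, 0.796, 0, 0.107, 1], [0, 0, 0, 0, 1], [0, 0, 0, 0, 1]]
  ]
}}

```text
time_s: 8.5
position: [0.5399, 0.1213, 0.1287]
tcp_rot: [[-0.997, 0.074, -0.001], [0.074, 0.997, -0.0], [0.001, -0.0, -1.0]]
force: [0.5, -1.7, -0.2]
opening: 0.615
```

```bash
python3 - <<'E'
from rig import bot, imaging, mark_of
from h import *
s=bot.read_state(); d=imaging.capture("wrist"); im=d["img"].copy()
cv2.imwrite("pics/w3.png",im)
R=s["tcp_rot"]; print(s["time_s"],s["position"],np.degrees(np.arctan2(R[1,1],R[0,1])),s["opening"])
t=imaging.capture("top")["img"]; cv2.imwrite("pics/t3.png",cv2.resize(t[90:270,200:470],None,fx=2.9,fy=2.9,interpolation=cv2.INTER_CUBIC))
O=np.array([.634,.1136]);a=np.radians(-4.4);e=np.array([np.cos(a),np.sin(a)]);n=np.array([-e[1],e[0]])
v=s["position"][:2]-O; print("box",v@e,v@n)
E
```

```text
8.5 [0.53988594 0.1212729  0.12872062] 85.75273452357777 0.6145076880697585
box -0.09442533996897172 0.00042994215996941217
```

View pics/w3.png

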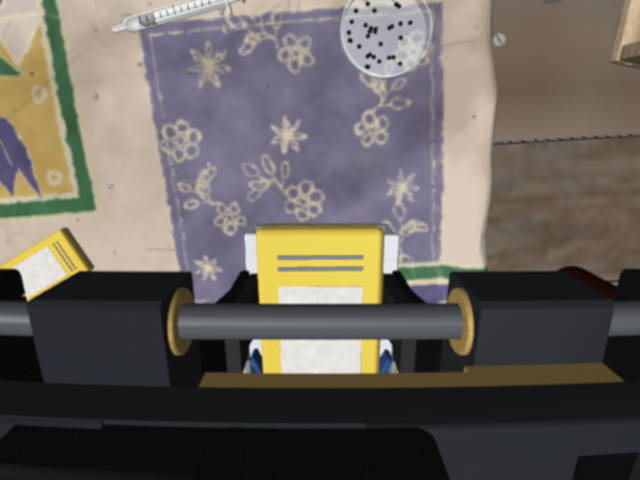

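View pics/t3.png

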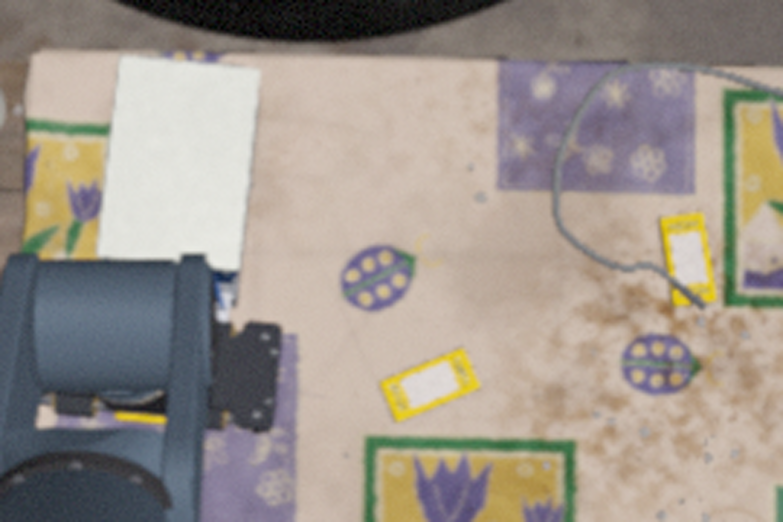

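Request:
{"fn": "send_rows", "kwargs": {
  "plan": [
    [[0, 0, -0.8, 0, 1], [0, 0, -0.7, 0, 1], [0, 0, -0.4, 0, 1], [0, 0, -0.1, 0, 1], [0, 0, 0, 0, 1], [0.19, -0.015, 0, 0, 1], [0.19, -0.015, 0, 0, 1], [0.19, -0.015, 0, 0, 1], [0, 0, 0, 0, 1], [0, 0, -0.05, 0, 1], [0, 0, 0, 0, 1]]
  ]
}}

```text
time_s: 9.7
position: [0.557, 0.1198, 0.0675]
tcp_rot: [[-0.997, 0.075, -0.001], [0.075, 0.997, -0.0], [0.001, -0.0, -1.0]]
force: [-0.0, -0.3, -0.6]
opening: 0.615
```

```bash
python3 - <<'E'
from rig import bot, imaging, mark_of
from h import *
s=bot.read_state(); d=imaging.capture("wrist"); im=d["img"].copy()
cv2.imwrite("pics/w4.png",im)
c=imaging.capture("scene")["img"]; cv2.imwrite("pics/s4.png",cv2.resize(c[150:310,180:440],None,fx=3,fy=3,interpolation=cv2.INTER_CUBIC))
O=np.array([.634,.1136]);a=np.radians(-4.4);e=np.array([np.cos(a),np.sin(a)]);n=np.array([-e[1],e[0]])
v=s["position"][:2]-O; print("box",v@e,v@n)
E
```

```text
box -0.07727108384566865 0.00023785101470206533
```

View pics/w4.png

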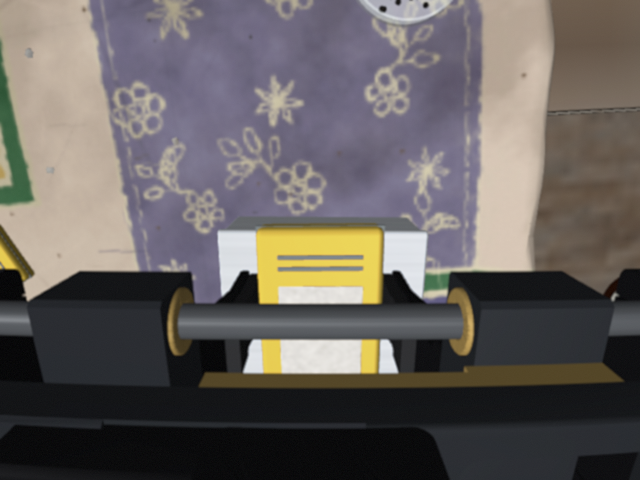

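View pics/s4.png

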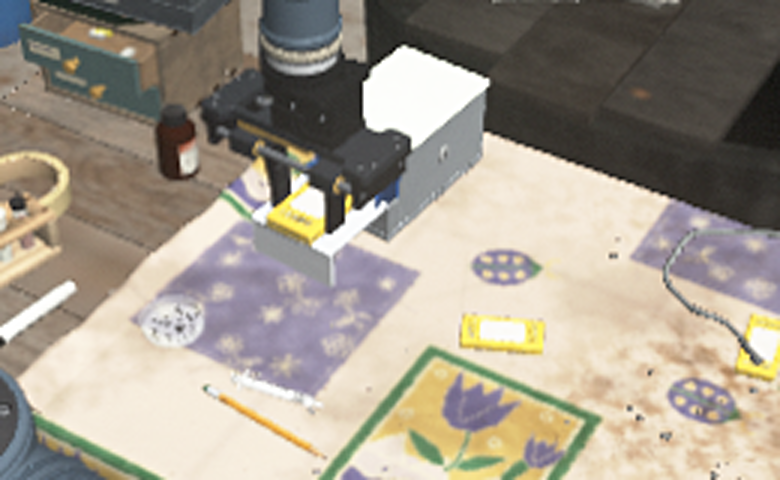

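Request:
{"fn": "send_rows", "kwargs": {
  "plan": [
    [[0, 0, 0, 0, -1], [0, 0, 0, 0, -1], [0, 0, 0, 0, -1], [0, 0, 0, 0, -1], [0, 0, 0.5, 0, -1], [0, 0, 0.7, 0, -1], [-0.6, 0.04, 0, 0, -1], [-0.6, 0.045, 0, 0, 1], [-0.6, 0.045, 0, 0, 1], [0, 0, 0, 0, 1], [0, 0, 0, 0, 1], [0, 0, 0, 0, 1], [0, 0, 0, 0, 1], [0, 0, 0, 0, 1], [0, 0, -0.6, 0, 1], [0, 0, -0.66, 0, 1], [0, 0, 0, 0, 1]]
  ]
}}

```text
time_s: 11.5
position: [0.5022, 0.1235, 0.064]
tcp_rot: [[-0.997, 0.076, -0.004], [0.076, 0.997, -0.0], [0.004, -0.0, -1.0]]
force: [-0.4, -0.4, -0.3]
opening: 0.168
```

```bash
cat > look.py <<'E'
import sys
from rig import bot, imaging, mark_of
from h import *
k=sys.argv[1]
s=bot.read_state(); d=imaging.capture("wrist"); im=d["img"].copy()
cv2.imwrite(f"pics/w{k}.png",im)
c=imaging.capture("scene")["img"]; cv2.imwrite(f"pics/s{k}.png",cv2.resize(c[150:310,180:440],None,fx=3,fy=3,interpolation=cv2.INTER_CUBIC))
O=np.array([.634,.1136]);a=np.radians(-4.4);e=np.array([np.cos(a),np.sin(a)]);n=np.array([-e[1],e[0]])
v=s["position"][:2]-O; print("box",v@e,v@n,s["position"][2],s["time_s"])
E
python3 look.py 5
```

```text
box -0.13217936658585464 -0.00026632318080084565 0.06401214291880766 11.5
```

View pics/w5.png

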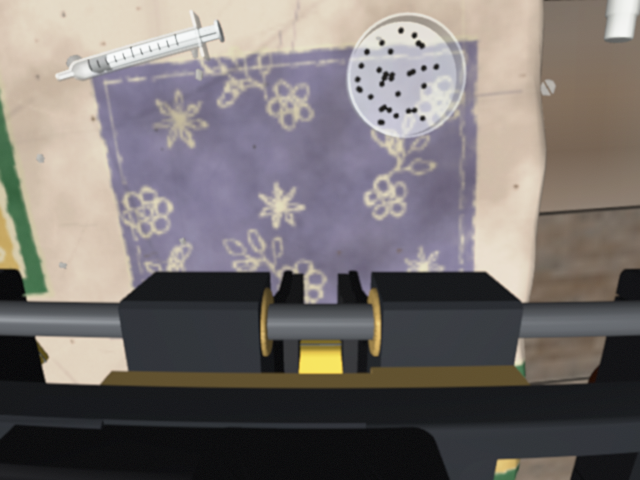

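View pics/s5.png

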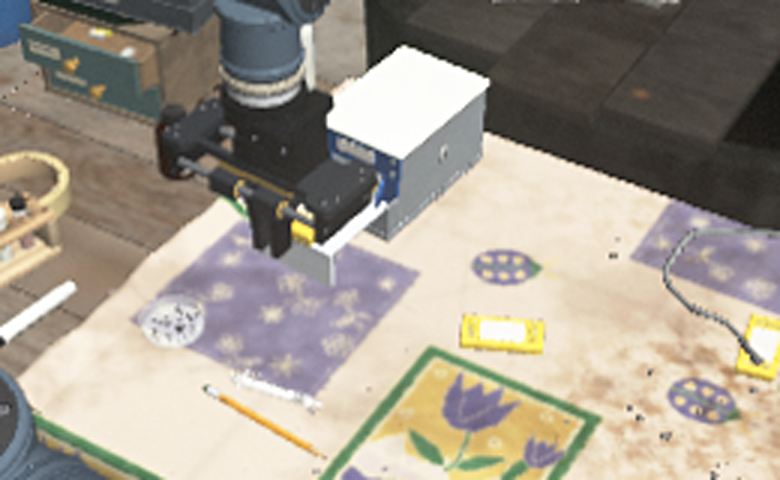

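Request:
{"fn": "send_rows", "kwargs": {
  "plan": [
    [[0, 0, 0.03, 0, 0.7], [0.4, -0.03, 0, 0, 0.7], [0.4, -0.03, 0, 0, 0.7], [0.4, -0.03, 0, 0, 0.7], [0.4, -0.03, 0, 0, 0.7], [0.4, -0.03, 0, 0, 0.7], [0.4, -0.03, 0, 0, 0.7], [0.4, -0.03, 0, 0, 0.7], [0, 0, 0, 0, 0.7]]
  ]
}}

```text
time_s: 12.5
position: [0.5906, 0.117, 0.067]
tcp_rot: [[-0.997, 0.076, 0.004], [0.076, 0.997, -0.0], [-0.004, 0.0, -1.0]]
force: [1.2, 0.9, 0.5]
opening: 0.151
```

```bash
python3 look.py 6
```

```text
box -0.043487121742316656 4.20887717760352e-05 0.0669629443641596 12.5
```

View pics/w6.png

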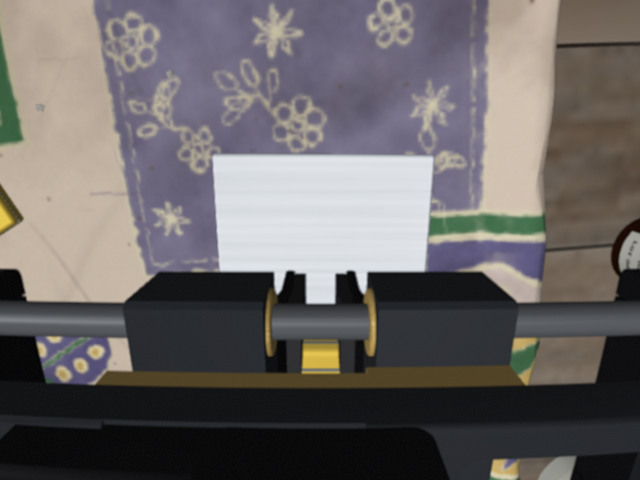

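View pics/s6.png

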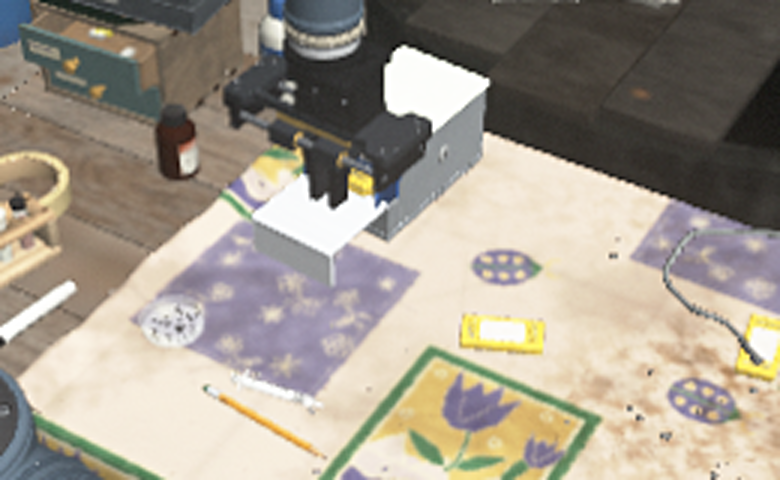

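Request:
{"fn": "send_rows", "kwargs": {
  "plan": [
    [[0.25, -0.02, 0, 0, 0.7], [0.25, -0.02, 0, 0, 0.7], [0.2, -0.015, 0, 0, 0.7], [0.1, -0.008, 0, 0, 0.7], [0, 0, 0, 0, 0.7], [0, 0, 0, 0, 0.7]]
  ]
}}

```text
time_s: 13.2
position: [0.6114, 0.1154, 0.0667]
tcp_rot: [[-0.997, 0.075, -0.0], [0.075, 0.997, -0.0], [0.0, -0.0, -1.0]]
force: [-0.7, 0.1, -0.4]
opening: 0.151
```

```bash
python3 look.py 7
```

```text
box -0.022649504243110106 0.00010434714390238897 0.06671040682096865 13.2
```

View pics/w7.png

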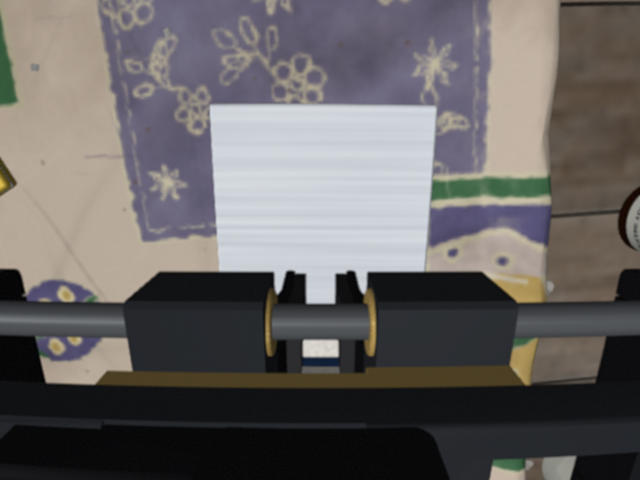

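View pics/s7.png

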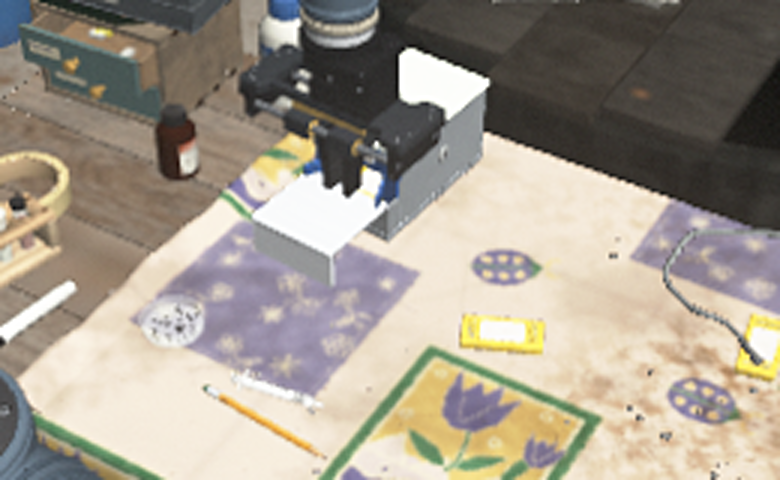

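```bash
python3 - <<'E'
from rig import imaging
import cv2,numpy as np
w=imaging.capture("wrist")["img"][255:385,260:385]
s=imaging.capture("scene")["img"][180:230,270:330]
a=cv2.resize(w,None,fx=4,fy=4,interpolation=cv2.INTER_CUBIC)
b=cv2.resize(s,(480//1,400),interpolation=cv2.INTER_CUBIC)[:,:290]
o=np.zeros((520,795,3),np.uint8);o[:,:500]=a;o[:400,505:795]=b
cv2.imwrite("pics/z7.png",o)
E
```

```text
(no output)
```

View pics/z7.png

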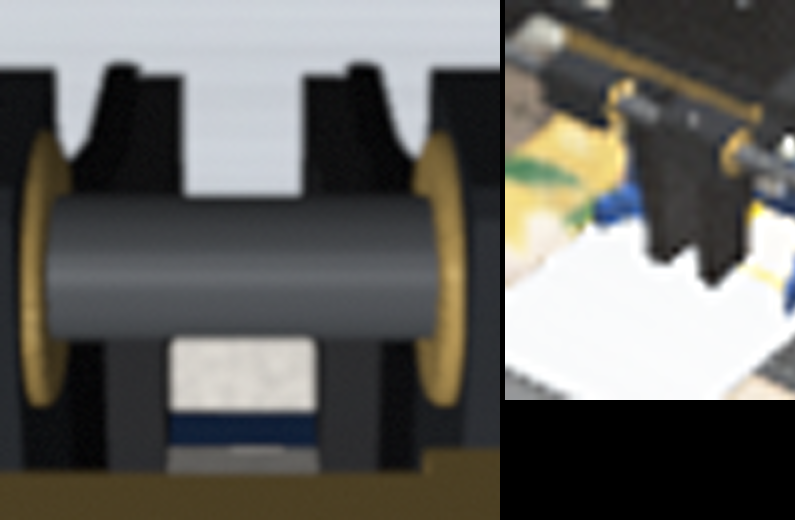

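Request:
{"fn": "send_rows", "kwargs": {
  "plan": [
    [[-0.5, 0.04, 0, 0, 0.7], [-1, 0.08, 0, 0, 0.7], [-1, 0.08, 0.5, 0, 0.7], [-1, 0.08, 0.5, 0, 0.7], [-0.5, 0.04, 0.5, 0, 0.7], [0, 0, 0, 0, 0.7]]
  ]
}}

```text
time_s: 14.0
position: [0.4895, 0.1255, 0.1131]
tcp_rot: [[-0.997, 0.075, -0.0], [0.075, 0.997, 0.0], [0.0, 0.0, -1.0]]
force: [0.2, 0.2, 0.9]
opening: 0.148
```

```bash
python3 look.py 8; python3 - <<'E'
from rig import imaging
import cv2,numpy as np
w=imaging.capture("wrist")["img"][255:385,200:440]
s=imaging.capture("scene")["img"][165:245,260:350]
cv2.imwrite("pics/z8.png",cv2.resize(s,None,fx=7,fy=7,interpolation=cv2.INTER_CUBIC))
E
```

```text
box -0.14500491529170859 0.000732705108652945 0.11313668626348675 14.0
```

View pics/z8.png

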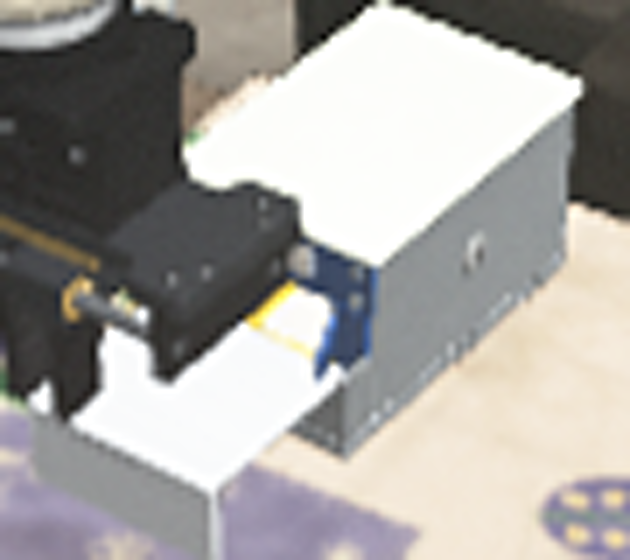

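View pics/w8.png

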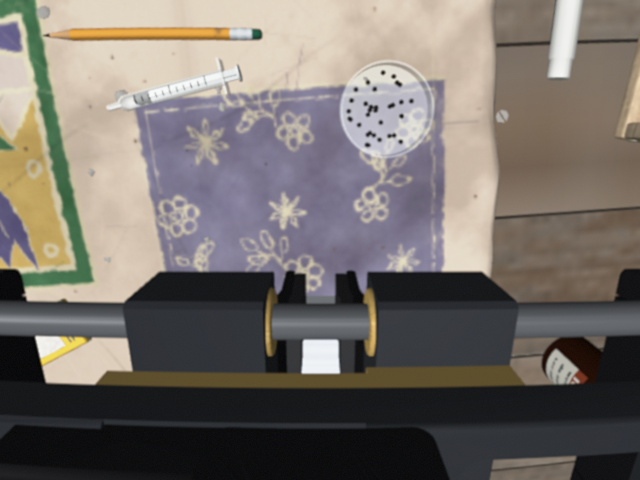

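Request:
{"fn": "send_rows", "kwargs": {
  "plan": [
    [[-0.3, 0, 0.9, 0, 0.7], [-0.3, 0.5, 0.9, 0, 0.7], [-0.3, 0.9, 0.9, 0, 0.7], [-0.3, 0.9, 0.9, 0, 0.7], [-0.3, 0.9, 0.5, 0, 0.7], [-0.3, 0.9, 0, 0, 0.7], [-0.3, 0.9, 0, 0, 0.7], [-0.3, 0.9, 0, 0, 0.7], [0, 0, 0, 0, 0.7], [0, 0, 0, 0, 0.7]]
  ]
}}

```text
time_s: 15.2
position: [0.4199, 0.3023, 0.2341]
tcp_rot: [[-0.997, 0.074, -0.0], [0.074, 0.997, -0.001], [0.0, -0.001, -1.0]]
force: [0.9, -0.1, 0.8]
opening: 0.149
```

```bash
python3 - <<'E'
from rig import imaging,mark_of
import cv2,numpy as np
s=imaging.capture("scene")["img"][165:245,260:350]
t=imaging.capture("top")["img"][100:240,225:305]
cv2.imwrite("pics/z9.png",cv2.resize(s,None,fx=7,fy=7,interpolation=cv2.INTER_CUBIC))
cv2.imwrite("pics/t9.png",cv2.resize(t[60:],None,fx=7,fy=7,interpolation=cv2.INTER_CUBIC))
for c in("scene","top"): print([(round(r["conf"],2),np.round(r["at"],3)) for r in mark_of(c,"cassette_mid")])
E
```

```text
[(0.58, array([ 0.66 , -0.304,  0.001])), (0.38, array([0.675, 0.11 , 0.018]))]
[(0.95, array([ 0.55 , -0.097,  0.007])), (0.58, array([ 0.663, -0.309,  0.007]))]
```

View pics/z9.png

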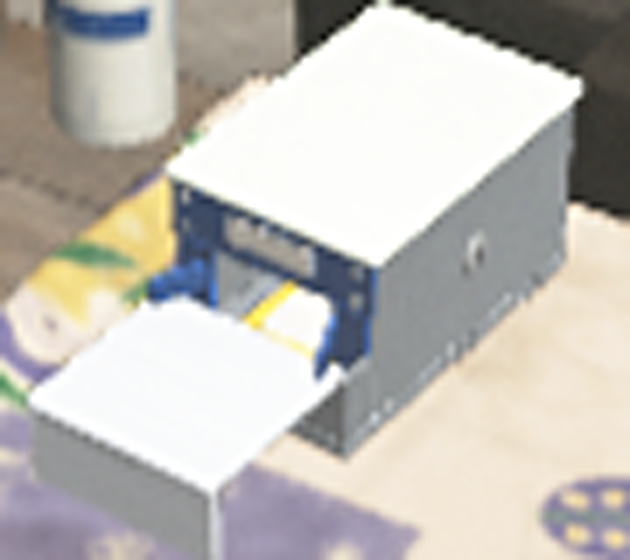

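View pics/t9.png

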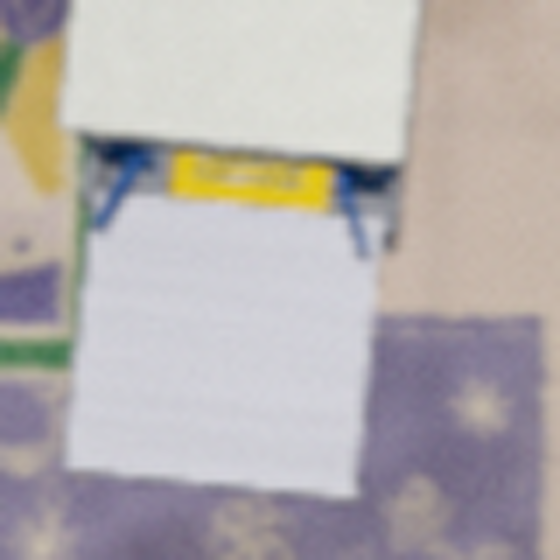

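```bash
python3 - <<'E'
from rig import imaging,masks_of
from h import *
O=np.array([.634,.1136]);a=np.radians(-4.4);e=np.array([np.cos(a),np.sin(a)]);n=np.array([-e[1],e[0]])
W=lambda x,y,z:np.r_[O+x*e+y*n,z]
ds=imaging.capture("scene");dt=imaging.capture("top")
S=cv2.resize(ds["img"][165:245,260:350],None,fx=7,fy=7,interpolation=cv2.INTER_CUBIC)
T=cv2.resize(dt["img"][160:240,225:305],None,fx=7,fy=7,interpolation=cv2.INTER_CUBIC)
def dr(I,d,o,P,col):
    q=(proj(d,P)-o+.5)*7; cv2.polylines(I,[q.astype(np.int32)],True,col,1); return q.round(0).tolist()
r=-.011
for y0 in (-.003,):
  for I,d,o in((S,ds,(260,165)),(T,dt,(225,160))):
    # label assumed x +-30? draw top outline and label-ish border
    print(dr(I,d,o,[W(r+u,y0+v,.022) for u,v in((0,-.027),(0,.027),(.11,.027),(.11,-.027))],(0,0,255)))
    dr(I,d,o,[W(r+u,y0+v,.022) for u,v in((.027,-.018),(.027,.018),(.083,.018),(.083,-.018))],(255,0,255))
    dr(I,d,o,[W(0,v,z) for v,z in((-.031,.045),(.031,.045),(.031,.065),(-.031,.065))],(0,255,0))
    dr(I,d,o,[W(-.012,v,.045) for v in(-.048,.048)],(255,0,0))
cv2.imwrite("pics/za.png",S);cv2.imwrite("pics/ta.png",T)
E
```

```text
[[320.0, 402.0], [218.0, 355.0], [366.0, 230.0], [466.0, 274.0]]
[[333.0, 220.0], [173.0, 205.0], [207.0, -116.0], [366.0, -101.0]]
```

View pics/za.png

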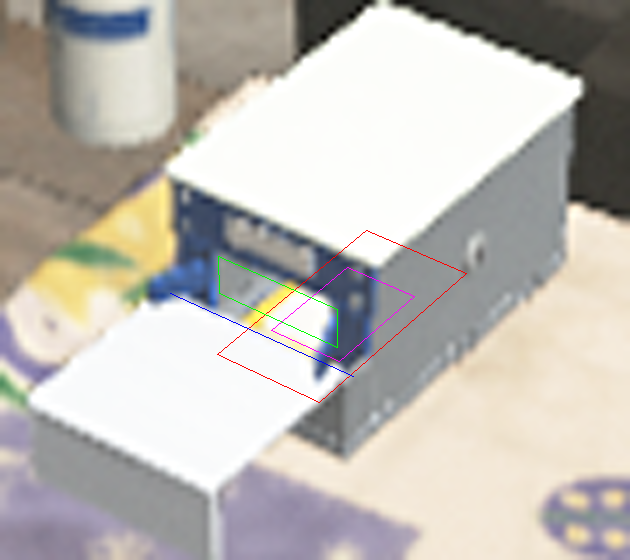

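View pics/ta.png

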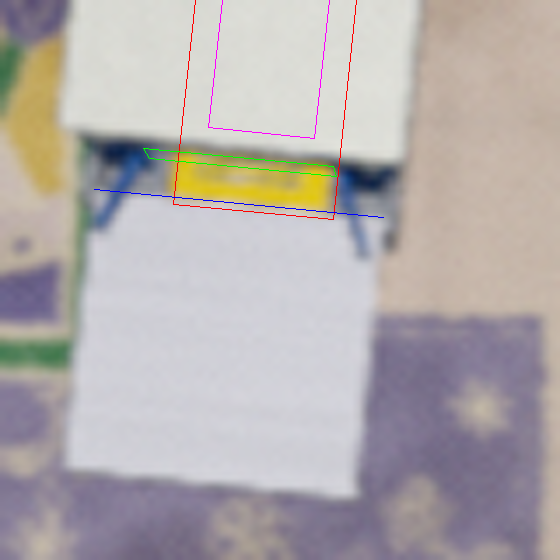

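```bash
python3 - <<'E'
from rig import imaging
from h import *
O=np.array([.634,.1136]);a=np.radians(-4.4);e=np.array([np.cos(a),np.sin(a)]);n=np.array([-e[1],e[0]])
d=imaging.capture("scene");h=cv2.cvtColor(d["img"],cv2.COLOR_BGR2HSV)[195:225,290:312]
m=((h[...,1]>110)&(abs(h[...,0].astype(int)-25)<8))
ys,xs=np.nonzero(m);P=unproj(d,np.c_[xs+290,ys+195],.022)[:,:2]-O
for y,x,p in zip(ys+195,xs+290,P): print(x,y,(np.r_[p@e,p@n]*1000).round(0))
E
```

```text
301 205 [48. 28.]
300 206 [42. 28.]
301 206 [44. 25.]
299 207 [36. 27.]
300 207 [38. 25.]
297 208 [28. 29.]
298 208 [30. 27.]
299 208 [32. 24.]
296 209 [23. 29.]
297 209 [25. 26.]
298 209 [26. 24.]
295 210 [17. 28.]
296 210 [19. 26.]
296 211 [15. 23.]
```

The yellow border, unprojected at floor height (z = 22 mm), stays at y ≈ 24–28 mm from x = 17 to 48 mm. So the cassette is flat and parallel to the box. Last, I'll check the bystanders and hand in.

```bash
python3 - <<'E'
from rig import bot,imaging,mark_of
import numpy as np
imaging.capture("top")
for n in("tape_roll_mid","glass_tall_mid","glass_beaker_mid","petri_dish_mid"):
    r=mark_of("top",n); print(n,[np.round(x["at"],3) for x in r[:1]])
print(bot.read_state()["time_s"]); print(bot.hand_in())
E
```

```text
tape_roll_mid [array([0.477, 0.416, 0.012])]
glass_tall_mid [array([ 0.519, -0.421,  0.069])]
glass_beaker_mid [array([ 0.399, -0.382,  0.039])]
petri_dish_mid [array([0.41 , 0.171, 0.009])]
15.8
the job is handed in; nothing more can be done
None
```

The largest cassette is through the slot and lies flat on the bottom of the box; I handed the job in at about 16 s. I gripped it near its rear end, laid it lengthwise on the shelf and released it. Then I pushed it in from behind with the nearly closed fingers and moved the arm clear.

- **Cassette position:** the top view shows its rear end just past the shelf edge. In the scene view its long edge matches one lying level on the floor (top at 22 mm) and square with the box. Only the part visible through the slot and the gap could be checked.
- **Other things:** the tape roll, both glasses and the dish measured within 3–4 mm of where they started, about the networks' error. The two smaller cassettes were not touched.
- **Forces:** the readings I saw never went above about 5 N.
- **Disagreement:** the final network search did not report the posted cassette from the top. From the scene it did so only weakly (confidence 0.38, inside the box at about (0.675, 0.110, 0.018) m), which fits it being mostly hidden.

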